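# Tip the standing paperback onto the cork mat and push it home

### The arm

A 7-joint arm with a two-finger parallel gripper is mounted at the origin on the work surface. World frame = base frame: x ahead of the robot, y to its left, z up, the work surface at z = 0. Lengths are in m, angles in rad, forces in N, time in s.
With the tool pointing down it reaches from about 0.4 to 0.85 m from the base axis. Payload 4.5 kg.
Tool frame: the origin (TCP) lies between the finger pads; the fingertips stand 19 mm ahead of it and the grasp point (between the pads) is the TCP (r.tips_ahead is the distance from the TCP to the fingertips, in m); z points along the fingers, y is the line along which they close (so a half turn about z gives the same grasp; the last joint's range is limited). The gripper opens to 88 mm and grips with 3 to 60 N. Pads are 18 mm wide; open, the fingers measure 123 mm over their backs; the gripper's body (75 mm by 187 mm) begins 45 mm behind the grasp point.
Start: joints at [1.239, 0.689, -0.195, 1.565, 0.157, 0.902, -0.215], TCP at [0.224, -0.584, 0.258] pointing down, gripper open.
Joint ranges: [-3.01, 3.01], [-0.46, 2.08], [-1.47, 1.51], [0.13, 2.56], [-1, 4.14], [0.04, 2.09], [-2.66, 2.66]. Speed limits (rad/s): [2.57, 2.57, 3.14, 3.14, 3.14, 3.14, 3.14].

### API

Orientations are given as a unit quaternion [x, y, z, w].
In Python, from plant import r, cams, models gives the robot as it stands. The module is installed in compiled form; this text tells all that it offers.
- The arm moves only by the tool jog_arm, never from a script. Its arguments are lists of equal length, an entry for each row: "turn": the turn, a rotation vector about the tool's x, y, z in rad, a list of three; "translation": the shift along the tool's x, y, z in m, a list of three; "grip": the closure, from 0 (fully open) to 1 (shut). In form: {"turn": [[ax, ay, az], ...], "translation": [[tx, ty, tz], ...], "grip": [grip, ...]}. A call has 1 to 20 rows; each row is the pose to reach, as a shift and turn from the pose commanded when the call began, along the tool's axes at that moment; what a row does not reach only later rows make up. A row lasts 1/8 s, in which the tool goes at most 62.5 mm and 10.7 degrees, less where a joint would pass 70% of its speed; a pose out of reach is approached as far as the arm can. A call with a gripper value outside its range is refused whole. The fingers move at their own pace and stop on an object; "force" is the grip in N (left out, the last holds). Time passes only in rows, so rows that repeat a pose let the fingers close. It gives the time, the measured TCP pose, the force, the opening and the grip force at its end, in the units of the state.
- r.get_state(): the state, without advancing time (a new reading comes with each control period).
- cams.snapshot(name): name is "side" or "top" or "wrist"; returns the picture (384x512x3 uint8, red, green, blue); there is no depth.
- cams.camera_params(name): a dict with "fx", "fy", "cx", "cy" (pixels), "eye" and "orientation" of the camera in the world. Camera axes: x right, y up, looking along -z (the intrinsics and any distortion apply to the point x, -y, -z); pixel columns grow to the right and rows downward; lengths in m; the calibration is good to about 2 mm. A picture is of the moment at which its call begins: read the wrist's pose just before it. camera_params takes no time and is no camera call; for the wrist camera it gives the pose at the moment of the call.
- r.finish_job(): hands the job in; it is judged then, once.
Trained networks look in the newest picture that a camera, given by its name, has taken for a name from the list of things; names that differ only in an ending like _2 or _b are one class to them, and where a whole thing is asked for, a point or a joint stands for the part that bears it (a point fixed in the world has none). Each returns a list of dicts, best first, with "p" (0 to 1); they miss things now and then, are a little off and sometimes report something else, mostly with a low value. They report only what shows in the picture. A call takes as long as a camera call. They do not tell look-alikes from the thing itself.
- models.find_in(camera, name): "position" ([x, y, z] in m, in world coordinates, good to about 4 mm: the middle of the surface that is visible of it).
- models.masks_of(camera, name): "pixels" (384x512 bool, what is visible of it).
- models.place_of(camera, name): "position" ([x, y, z] in m, in world coordinates, good to about 4 mm: a listed point, or the origin of a listed thing).
The state is a dict: "clock": time; "q": joint angles; "qd": joint speeds; "joint_torque": joint torques, N m; "tool_pos": TCP position; "eef_rot": TCP orientation; "contact_force": force on the tool from outside, world axes, zero at the start; "moment": the same for the moment, N m; "opening": opening from 0.0 (shut) to 1.0 (fully open); "finger_force": force on a finger pad.
Only numpy, scipy, OpenCV 4.12 (cv2) and the standard library are available. Lean on these libraries where they do the work, as an engineer would, in place of code of your own. Each camera call takes 0.05 s, during which the arm holds its last target. There are 200 camera calls.

### The job

A paperback stands on end on the cork mat. Push it near its top so that it topples over towards the wooden strip at the other end of the mat and lands lying flat, wholly on the mat; once it has come to rest, push it along the mat until its top edge lies flush and square against the strip. Only push the book, never lift or carry it, and leave everything else on the shelf where it is.

Things in the scene. Friction and masses are not known exactly. Their poses are not given: they have to be found in the camera images.
- book: Thick paperback with a dull brown cover, 35 thick x 105 wide x 165 mm tall, 0.22 to 0.45 kg, standing on its bottom edge on the mat near the end without the strip. Origin: centre of its bottom end (standing: on the mat). Own axes: x through its 35 mm thickness, pointing at the start towards the strip (within about 9 degrees of the mat's x axis); y along its width; z from its bottom end to its top end.
- book_top (a point): Centre of the book's top end, 165 mm from its bottom end: this end should finish against the strip. Same axes as the book.
- book_mid (a point): Centre of the book's 35 x 105 mm section at half its height, 82.5 mm from its bottom end. Same axes as the book. The standing book falls over once its top end has been pushed about 35 mm out of plumb; lying, it slides along the mat at 1 to 4 N.
- mat: Fixed cork mat lying on the shelf, 320 mm along its x axis, 200 mm along its y axis, 4 mm thick, with a wooden strip fixed across its +x end. Origin: under the mat's centre, at the shelf surface (z = 0); z up. The book's bottom end starts about 110 mm from the origin on the -x side, within about 15 mm of the mat's centre line.
- strip_face (a point): Middle of the strip's face that looks to the book, 20 mm above the shelf, 140 mm from the mat's origin along +x. The strip is 14 mm thick, 200 mm long (across the whole mat), and its top is 26 mm above the shelf. Same axes as the mat. It does not move.
- bottle: Bystander: green glass bottle standing beside the mat, 66 mm across, 210 mm tall. Origin: centre of its underside.
- carton: Bystander: small cardboard carton standing beside the mat, 42 x 62 x 115 mm tall. Origin: centre of its underside.
- coin_bank: Bystander: steel coin bank with a knob lock on the front, 85 x 105 x 80 mm high, beside the mat. Origin: centre of its underside.
- roller: Bystander: wooden massage roller lying beside the mat, 160 mm long, 85 mm wide at its two wheels, 44 mm high. Origin: on the shelf near its middle, x axis along the handle towards the wheels.
- peg_a: Bystander: white plastic clothes peg lying beside the mat's edge, 74 x 20 x 10 mm. Origin: centre of its underside, x along its length.
- peg_b: Bystander: a second clothes peg like the first, on the mat's other side.
- clip: Bystander: chrome spring clip lying beside the mat's edge, about 65 x 30 x 17 mm. Origin: under its middle.
Not all that is in view belongs to the job. What is shaped like the book but red is not meant.

How it is judged:
By the outcome, as a careful person would: the job done as asked, in the order asked, and still so for the second after the job is handed in, with the robot touching nothing.
It also fails if it takes over 43 s, if anything falls off the work surface, if the arm or the gripper's body presses on something with over 40 N, if the wrist force passes 120 N, or if a joint passes its speed limit or range.

## Working session

There is one attempt and no reset: what is moved stays moved. The work goes in short steps, Python scripts to look and compute and a tool call to move; the robot and the scene stay as the last step left them, time stands still between calls to the robot, and variables do not carry over. Pictures are saved under pics/ and viewed, at most 10 in all, crops included, and the job is handed in when it is done.

Besides the shell and the picture viewer there is one more tool, called as name(argument=value, ...) on one line, values as JSON. jog_arm: Moves the arm, as the interface text tells. Its arguments: {"type":"object","properties":{"turn":{"type":"array"},"translation":{"type":"array"},"grip":{"type":"array"},"force":{"type":"number"}},"required":["turn","translation","grip"]}

```bash
mkdir -p pics
cat > h.py <<'E'
import numpy as np,cv2
from scipy.spatial.transform import Rotation as R
from plant import r,cams,models
def snap(n,f=None):
    im=cams.snapshot(n)
    if f: cv2.imwrite('pics/'+f,cv2.cvtColor(im,cv2.COLOR_RGB2BGR))
    return im
def ray(n,u,v):
    p=cams.camera_params(n);d=np.array([(u-p['cx'])/p['fx'],-(v-p['cy'])/p['fy'],-1.])
    return np.array(p['eye']),R.from_quat(p['orientation']).apply(d)
def onz(n,u,v,z):
    e,d=ray(n,u,v);return e+d*(z-e[2])/d[2]
def proj(n,X):
    p=cams.camera_params(n);c=R.from_quat(p['orientation']).inv().apply(np.array(X)-p['eye'])
    return p['cx']+p['fx']*c[0]/-c[2],p['cy']-p['fy']*c[1]/-c[2]
E
python3 - <<'E'
from h import *
np.set_printoptions(precision=4,suppress=True)
a=snap('side');b=snap('top')
cv2.imwrite('pics/a.png',cv2.cvtColor(cv2.resize(np.vstack([a,b]),(400*1,600)),cv2.COLOR_RGB2BGR))
cv2.imwrite('pics/top.png',cv2.cvtColor(cv2.resize(b,(800,600)),cv2.COLOR_RGB2BGR))
cv2.imwrite('pics/side.png',cv2.cvtColor(cv2.resize(a,(800,600)),cv2.COLOR_RGB2BGR))
for c in('side','top'):
  print(c,cams.camera_params(c))
  for n in('book','book_top','book_mid','mat','strip_face','bottle','carton','coin_bank','roller'):
    print(n,[(np.round(o['position'],3),round(o['p'],2),np.round(proj(c,o['position']))) for o in models.place_of(c,n)])
s=r.get_state();print(s)
E
```

```text
side {'fx': 360.42645355618964, 'fy': 360.42645355618964, 'cx': 255.59739154856987, 'cy': 192.29900883651482, 'eye': array([0.2354, 0.6003, 0.7346]), 'orientation': array([-0.1072,  0.3724,  0.8865, -0.2528])}
book [(array([0.497, 0.175, 0.   ]), 0.89, array([257., 265.])), (array([0.542, 0.444, 0.001]), 0.78, array([168., 351.])), (array([0.328, 0.161, 0.   ]), 0.73, array([324., 294.]))]
book_top [(array([0.328, 0.165, 0.168]), 0.92, array([334., 250.])), (array([0.502, 0.175, 0.165]), 0.68, array([255., 219.])), (array([0.543, 0.446, 0.168]), 0.59, array([149., 311.]))]
book_mid [(array([0.508, 0.172, 0.087]), 0.84, array([254., 240.])), (array([0.333, 0.158, 0.082]), 0.59, array([327., 271.]))]
mat []
strip_face [(array([0.745, 0.068, 0.02 ]), 0.98, array([202., 194.]))]
bottle [(array([ 0.497, -0.055, -0.   ]), 0.92, array([300., 206.]))]
carton [(array([0.635, 0.345, 0.001]), 0.83, array([166., 291.]))]
coin_bank [(array([ 0.768,  0.297, -0.003]), 0.88, array([139., 252.]))]
roller []
top {'fx': 410.53925188614556, 'fy': 410.53925188614556, 'cx': 263.6257487154885, 'cy': 189.37
[... 1035 characters left out ...]
  0.297, -0.004]), 0.62, array([188., 111.])), (array([ 0.63 , -0.034, -0.001]), 0.33, array([305., 160.]))]
roller [(array([ 0.578, -0.139, -0.001]), 0.8, array([343., 179.]))]
{'clock': 1.0, 'q': array([ 1.2388,  0.6891, -0.1946,  1.5653,  0.1573,  0.9025, -0.2151]), 'qd': array([-0.0007, -0.0019, -0.0001, -0.0008,  0.0006,  0.0013, -0.0001]), 'joint_torque': array([  0.0001, -52.7493,  -1.267 , -15.3748,  -0.052 ,  -0.0007,
        -0.    ]), 'tool_pos': array([ 0.2236, -0.5837,  0.2577]), 'eef_rot': array([0.9833, 0.1819, 0.    , 0.    ]), 'contact_force': array([ 0.1661, -0.1269, -0.1188]), 'moment': array([-0.047 ,  0.0095,  0.003 ]), 'finger_force': 0.0, 'opening': 1.0014986255859537}
```

View pics/top.png

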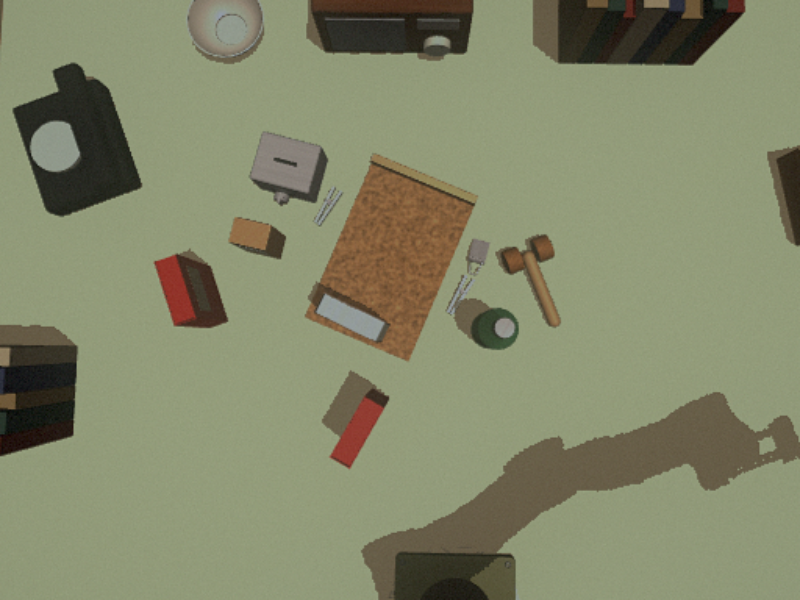

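View pics/side.png

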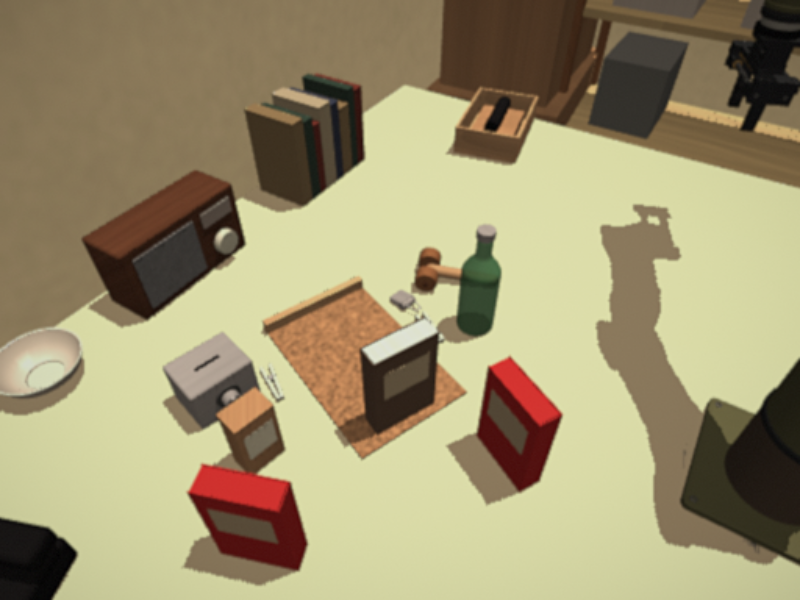

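The top view shows the brown book's pale top at (224,203) in 512 px units, on the mat. The look-alikes are red books at (115,185) and (228,275), and I rule them out by colour. In the side view the brown book is at (256,240). Next I'll measure the mat and book exactly and take a close crop to check.

```bash
cat > m.py <<'E'
from h import *
np.set_printoptions(precision=4,suppress=True)
def und(n): return cams.camera_params(n)
E
python3 - <<'E'
from m import *
print(und('top').keys())
b=snap('top');a=snap('side')
mk=lambda c,n,k=0:[o for o in models.masks_of(c,n)]
for c,n in(('top','mat'),('side','mat'),('top','strip_face'),('top','book'),('side','book')):
  for o in mk(c,n):
    m=o['pixels'].astype(np.uint8);ys,xs=np.nonzero(m)
    if len(xs)<10: continue
    rc=cv2.minAreaRect(np.c_[xs,ys].astype(np.float32))
    print(c,n,round(o['p'],2),len(xs),rc[0],cv2.boxPoints(rc).round(1).tolist())
# pale top
hsv=cv2.cvtColor(b,cv2.COLOR_RGB2HSV)
c=b[185:225,195:255].astype(int)
# print colors
print(b[203,224],b[150,250],a[222,255])
def quad(im,u,v,tol):
    m=(np.abs(im.astype(int)-im[v-1:v+2,u-1:u+2].reshape(-1,3).mean(0)).max(2)<tol).astype(np.uint8)
    _,l=cv2.connectedComponents(m,connectivity=4);ys,xs=np.nonzero(l==l[v,u])
    rc=cv2.minAreaRect(np.c_[xs,ys].astype(np.float32));return len(xs),cv2.boxPoints(rc)
n,q=quad(b,224,203,30);print(n,q.tolist());P=np.array([onz('top',u,v,.169) for u,v in q]);print(P,P.mean(0),np.linalg.norm(np.diff(P,axis=0),axis=1))
# mat orange
m=((hsv[...,0]<20)&(hsv[...,1]>110)).astype(np.uint8);m[:90]=0;m[240:]=0;m[:,:190]=0;m[:,315:]=0
rc=cv2.minAreaRect(np.argwhere(m)[:,::-1].astype(np.float32));q=cv2.boxPoints(rc);P=np.array([onz('top',u,v,.004) for u,v in q]);print(q,P,P.mean(0),np.linalg.norm(np.diff(P,axis=0),axis=1))
cr=lambda i,y,x:cv2.resize(i[y:y+100,x:x+130],(780,600),interpolation=cv2.INTER_CUBIC)
cv2.imwrite('pics/crop.png',cv2.cvtColor(cr(a,180,190)[:,:],cv2.COLOR_RGB2BGR))
cv2.imwrite('pics/crop2.png',cv2.cvtColor(cv2.resize(b[90:240,180:380],(800,600),interpolation=cv2.INTER_CUBIC),cv2.COLOR_RGB2BGR))
E
```

```text
dict_keys(['fx', 'fy', 'cx', 'cy', 'eye', 'orientation'])
top mat 0.56 7499 (250.24136352539062, 164.60345458984375) [[194.10000610351562, 203.5], [239.6999969482422, 97.0999984741211], [306.3999938964844, 125.69999694824219], [260.79998779296875, 232.10000610351562]]
side mat 0.6 5145 (232.28001403808594, 229.04000854492188) [[166.5, 207.60000610351562], [230.1999969482422, 159.89999389648438], [298.1000061035156, 250.39999389648438], [234.39999389648438, 298.20001220703125]]
top strip_face 0.53 1685 (183.58824157714844, 109.64706420898438) [[155.8000030517578, 124.69999694824219], [166.1999969482422, 83.30000305175781], [211.39999389648438, 94.5999984741211], [201.0, 136.0]]
top strip_face 0.32 138 (208.8970489501953, 131.83822631835938) [[199.39999389648438, 140.39999389648438], [212.0, 119.4000015258789], [218.39999389648438, 123.30000305175781], [205.8000030517578, 144.3000030517578]]
top strip_face 0.28 673 (224.5277099609375, 203.4417724609375) [[200.10000610351562, 199.89999389648438], [206.39999389648438, 186.6999969482422], [249.0, 206.89999389648438], [242.6999969482422, 2
[... 1165 characters left out ...]
000061035156, 224.60000610351562], [373.79998779296875, 282.1000061035156], [333.5, 316.20001220703125]]
[148 155 153] [129  92  60] [224 227 205]
560 [[202.20001220703125, 199.60000610351562], [208.20001220703125, 187.60000610351562], [245.4000244140625, 206.20001220703125], [239.4000244140625, 218.20001220703125]]
[[0.5076 0.2237 0.169 ]
 [0.5363 0.2102 0.169 ]
 [0.4936 0.1211 0.169 ]
 [0.4651 0.1347 0.169 ]] [0.5006 0.1724 0.169 ] [0.0317 0.0988 0.0316]
[[194.7011 202.3828]
 [239.6179  97.2118]
 [305.8057 125.4795]
 [260.8889 230.6505]] [[ 0.5059  0.271   0.004 ]
 [ 0.8036  0.1525  0.004 ]
 [ 0.7256 -0.0342  0.004 ]
 [ 0.431   0.0865  0.004 ]] [0.6165 0.119  0.004 ] [0.3205 0.2023 0.3184]
```

View pics/crop2.png

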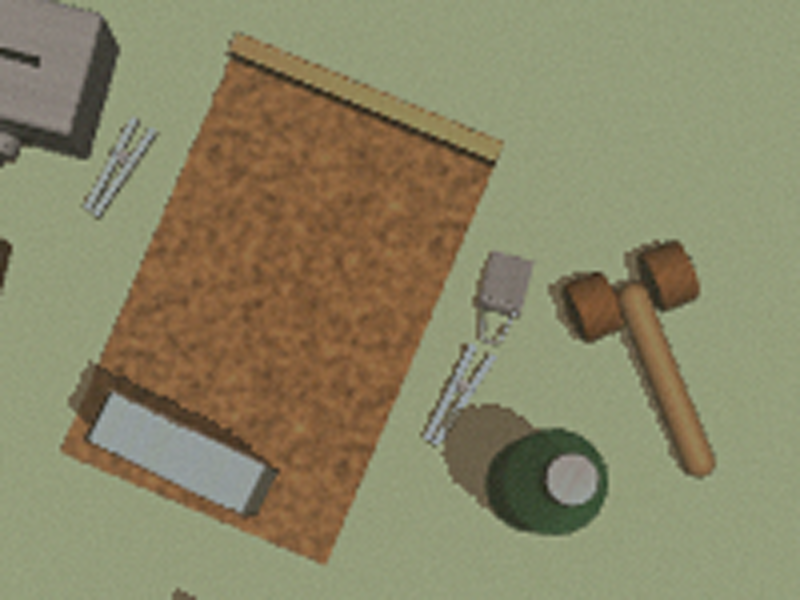

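View pics/crop.png

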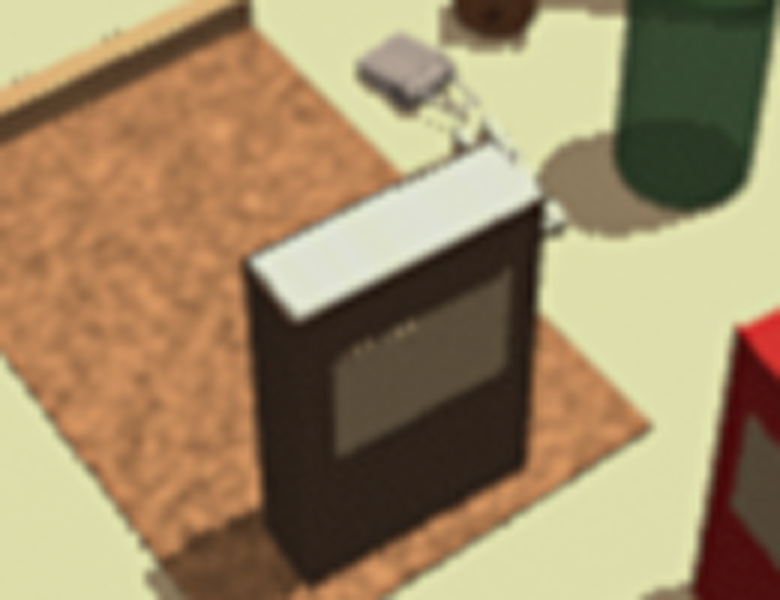

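The crop confirms the dull brown book with the pale top, standing on the mat. I'll now work out the moves. Tool x will face the robot's side, so pushing is along tool −x, which keeps joint 7 well inside its range.

```bash
cat >> m.py <<'E'
def rel(X,yaw,T=None,q=None):
    s=r.get_state();T=s['tool_pos'] if T is None else T;q=s['eef_rot'] if q is None else q
    A=R.from_quat(q);a=np.radians(yaw)/2
    B=R.from_quat([np.cos(a),np.sin(a),0,0])
    return A.inv().apply(np.array(X)-T),(A.inv()*B).as_rotvec()
E
python3 - <<'E'
from m import *
for X in((.45,-.3,.33),(.45,.197,.33),(.45,.197,.165)):print(*rel(X,154.6))
print('red far end',onz('top',241,253,.165),onz('top',246,258,.165),onz('top',222,297,.165))
print(r.get_state()['clock'])
E
```

```text
[ 0.3129 -0.1839 -0.0723] [ 0.0001  0.0001 -2.3325]
[ 0.4907 -0.6481 -0.0723] [ 0.0001  0.0001 -2.3325]
[ 0.4907 -0.6481  0.0927] [ 0.0001  0.0001 -2.3325]
red far end [0.3835 0.1296 0.165 ] [0.372  0.1176 0.165 ] [0.2806 0.172  0.165 ]
1.35
```

jog_arm(turn=[[0,0,-0.1],[0,0,-0.25],[0,0,-0.4],[0,0,-0.55],[0,0,-0.7],[0,0,-0.85],[0,0,-1.0],[0,0,-1.15],[0,0,-1.3],[0,0,-1.45],[0,0,-1.6],[0,0,-1.75],[0,0,-1.9],[0,0,-2.05],[0,0,-2.2],[0,0,-2.3325],[0,0,-2.3325],[0,0,-2.3325],[0,0,-2.3325],[0,0,-2.3325]], translation=[[0.03,-0.02,-0.03],[0.08,-0.045,-0.06],[0.13,-0.075,-0.072],[0.18,-0.105,-0.072],[0.23,-0.135,-0.072],[0.27,-0.16,-0.072],[0.313,-0.184,-0.072],[0.33,-0.23,-0.072],[0.35,-0.28,-0.072],[0.37,-0.33,-0.072],[0.39,-0.38,-0.072],[0.41,-0.43,-0.072],[0.425,-0.48,-0.072],[0.445,-0.53,-0.072],[0.465,-0.58,-0.072],[0.48,-0.62,-0.072],[0.4907,-0.6481,-0.072],[0.4907,-0.6481,-0.072],[0.4907,-0.6481,-0.072],[0.4907,-0.6481,-0.072]], grip=[0.32,0.32,0.32,0.32,0.32,0.32,0.32,0.32,0.32,0.32,0.32,0.32,0.32,0.32,0.32,0.32,0.32,0.32,0.32,0.32])

```text
clock: 3.85
tool_pos: [0.4502, 0.1954, 0.3295]
eef_rot: [0.221, 0.975, -0.001, 0.0]
contact_force: [0.4, 0.0, 0.3]
opening: 0.682
finger_force: 0.0
```

jog_arm(turn=[[0,0,0],[0,0,0],[0,0,0],[0,0,0],[0,0,0],[0,0,0],[0,0,0],[0,0,0],[0,0,0],[0,0,0],[0,0,0],[0,0,0]], translation=[[0,0,0.03],[0,0,0.07],[0,0,0.11],[0,0,0.145],[0,0,0.165],[0,0,0.165],[-0.01,0,0.165],[-0.02,0,0.165],[-0.026,0,0.165],[-0.032,0,0.165],[-0.038,0,0.165],[-0.044,0,0.165]], grip=[0.32,0.32,0.32,0.32,0.32,0.32,0.32,0.32,0.32,0.32,0.32,0.32])

```text
clock: 5.35
tool_pos: [0.49, 0.1781, 0.1647]
eef_rot: [0.22, 0.976, -0.0, -0.0]
contact_force: [-0.1, 0.7, -0.3]
opening: 0.678
finger_force: 0.1
```

Run:
```python
from m import *
s=r.get_state();print(s['tool_pos'],s['contact_force'])
a=snap('side');b=snap('top')
cv2.imwrite('pics/p1.png',cv2.cvtColor(np.hstack([cv2.resize(a[150:310,160:360],(400,320)),cv2.resize(b[90:250,160:360],(400,320))]),cv2.COLOR_RGB2BGR))
```

```text
[0.49   0.1781 0.1647] [-0.0647  0.6696 -0.3283]
```

View pics/p1.png

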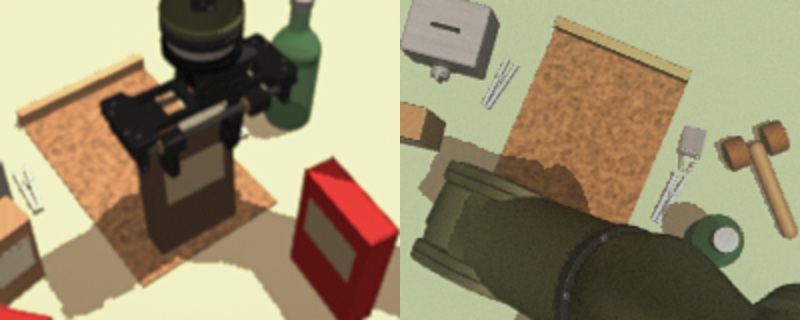

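The fingers sit behind the upper part of the brown book, roughly centred, and have just made contact. I'll push on.

jog_arm(turn=[[0,0,0],[0,0,0],[0,0,0],[0,0,0],[0,0,0],[0,0,0],[0,0,0],[0,0,0],[0,0,0],[0,0,0],[0,0,0],[0,0,0]], translation=[[-0.006,0,0],[-0.012,0,0],[-0.018,0,0],[-0.024,0,0],[-0.03,0,0],[-0.036,0,0],[-0.036,0,0],[-0.036,0,0],[-0.036,0,0],[-0.036,0,0],[-0.036,0,0],[-0.036,0,0]], grip=[0.32,0.32,0.32,0.32,0.32,0.32,0.32,0.32,0.32,0.32,0.32,0.32])

```text
clock: 6.95
tool_pos: [0.5222, 0.1628, 0.1647]
eef_rot: [0.22, 0.976, -0.0, 0.0]
contact_force: [0.3, 0.4, -0.0]
opening: 0.683
finger_force: 0.0
```

Run:
```python
from m import *
s=r.get_state();print(s['tool_pos'],s['contact_force'])
a=snap('side');b=snap('top')
cv2.imwrite('pics/p2.png',cv2.cvtColor(np.hstack([cv2.resize(a[150:310,160:360],(400,320)),cv2.resize(b[90:250,160:360],(400,320))]),cv2.COLOR_RGB2BGR))
```

```text
[0.5222 0.1628 0.1647] [ 0.2852  0.4411 -0.0111]
```

View pics/p2.png

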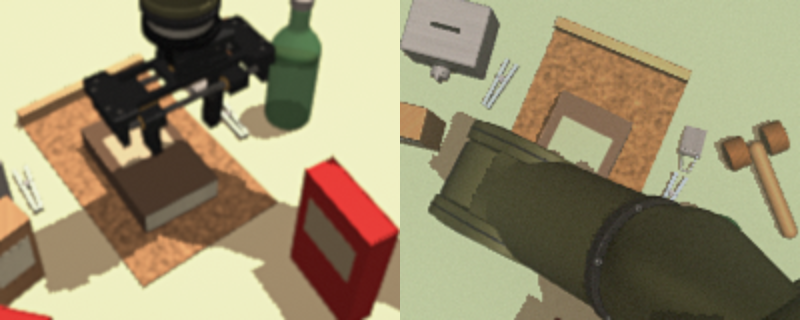

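The book has toppled and lies flat on the mat, pointing at the strip. I'll back off and measure it.

jog_arm(turn=[[0,0,0],[0,0,0],[0,0,0],[0,0,0]], translation=[[0.02,0,0],[0.05,0,0],[0.075,0,0],[0.075,0,0]], grip=[0.32,0.32,0.32,0.32])

```text
clock: 7.55
tool_pos: [0.4532, 0.1959, 0.165]
eef_rot: [0.218, 0.976, -0.0, -0.0]
contact_force: [-0.0, 0.6, 0.9]
opening: 0.684
finger_force: 0.0
```

Run:
```python
from m import *
s=r.get_state();print(s['tool_pos'],s['clock'])
a=snap('side');b=snap('top');w=snap('wrist')
cv2.imwrite('pics/p3.png',cv2.cvtColor(np.hstack([cv2.resize(a[150:310,160:360],(400,320)),cv2.resize(b[90:250,160:360],(400,320))]),cv2.COLOR_RGB2BGR))
M=np.array([.6165,.119]);c,sn=np.cos(np.radians(-22)),np.sin(np.radians(-22))
mat=lambda P:np.array([(P[0]-M[0])*c+(P[1]-M[1])*sn,-(P[0]-M[0])*sn+(P[1]-M[1])*c,P[2]])
for cam in('side','top'):
  for n in('book','book_top','book_mid','strip_face'):
    for o in models.place_of(cam,n):print(cam,n,o['p'],mat(o['position']))
```

```text
[0.4532 0.1959 0.165 ] 7.55
side book 0.87 [-0.2816 -0.0705  0.0012]
side book 0.86 [-0.1914  0.2716 -0.002 ]
side book 0.6 [-0.0671  0.2145 -0.001 ]
side book 0.56 [-0.1061  0.0092  0.0183]
side book_top 0.77 [ 0.0565 -0.0018  0.0219]
side book_top 0.77 [-0.1873  0.2718  0.1667]
side book_top 0.68 [-0.2827 -0.0671  0.1672]
side book_mid 0.98 [-0.1916  0.2722  0.0801]
side book_mid 0.73 [-0.2766 -0.0699  0.0856]
side book_mid 0.61 [-0.0211  0.0007  0.0227]
side book_mid 0.23 [-0.1079  0.0076  0.0184]
side strip_face 0.65 [0.1388 0.0049 0.0185]
top book 0.68 [-0.1883  0.273   0.0008]
top book 0.66 [-0.1082  0.0083  0.0226]
top book 0.28 [-0.022   0.0048  0.0273]
top book_top 0.98 [ 0.0577 -0.0077  0.0188]
top book_top 0.66 [-0.1885  0.2688  0.1645]
top book_top 0.65 [-0.2809 -0.0676  0.1693]
top book_mid 0.72 [-0.0205  0.0024  0.0237]
top strip_face 0.74 [0.1405 0.0008 0.0162]
top strip_face 0.35 [ 0.055  -0.0067  0.0202]
```

View pics/p3.png

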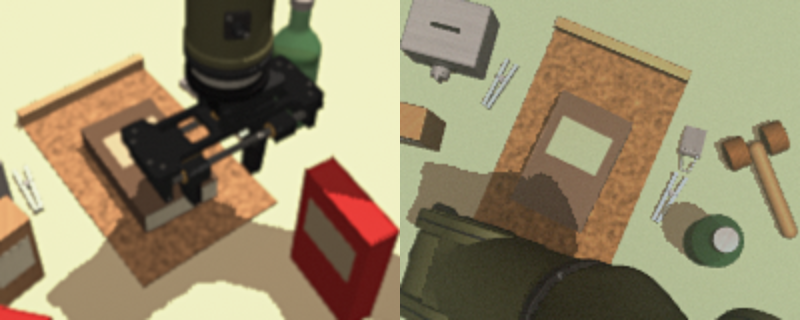

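The book lies at mat x from −0.107 to +0.057, centred, with a yaw of about −4.7° to the mat. I'll line the two fingers up square with the mat, lower them behind the bottom end and push.

Run:
```python
from m import *
c,sn=np.cos(np.radians(-22)),np.sin(np.radians(-22))
W=lambda x,y,z:(.6165+x*c-y*sn,.119+x*sn+y*c,z)
for X in(W(-.14,.004,.165),W(-.14,.004,.033)):print(X,*rel(X,158))
```

```text
(np.float64(0.48819268673431343), np.float64(0.17515365849649484), 0.165) [-0.0387 -0.0033 -0.0004] [-0.      0.     -0.0598]
(np.float64(0.48819268673431343), np.float64(0.17515365849649484), 0.033) [-0.0387 -0.0033  0.1316] [-0.      0.     -0.0598]
```

jog_arm(turn=[[0,0,-0.03],[0,0,-0.06],[0,0,-0.06],[0,0,-0.06],[0,0,-0.06],[0,0,-0.06],[0,0,-0.06],[0,0,-0.06]], translation=[[-0.02,-0.003,0],[-0.038,-0.003,0.0],[-0.038,-0.003,0.03],[-0.038,-0.003,0.065],[-0.038,-0.003,0.1],[-0.038,-0.003,0.12],[-0.038,-0.003,0.132],[-0.038,-0.003,0.132]], grip=[0.32,0.32,0.32,0.32,0.32,0.32,0.32,0.32])

```text
clock: 9.1
tool_pos: [0.4873, 0.1759, 0.0323]
eef_rot: [0.19, 0.982, -0.0, -0.0]
contact_force: [0.0, 1.2, 0.2]
opening: 0.679
finger_force: 0.0
```

jog_arm(turn=[[0,0,0],[0,0,0],[0,0,0],[0,0,0],[0,0,0],[0,0,0],[0,0,0],[0,0,0],[0,0,0],[0,0,0],[0,0,0],[0,0,0],[0,0,0],[0,0,0]], translation=[[-0.008,0,0],[-0.015,0,0],[-0.022,0,0],[-0.029,0,0],[-0.036,0,0],[-0.043,0,0],[-0.05,0,0],[-0.057,0,0],[-0.064,0,0],[-0.071,0,0],[-0.078,0,0],[-0.085,0,0],[-0.092,0,0],[-0.092,0,0]], grip=[0.32,0.32,0.32,0.32,0.32,0.32,0.32,0.32,0.32,0.32,0.32,0.32,0.32,0.32])

```text
clock: 10.85
tool_pos: [0.574, 0.1408, 0.0326]
eef_rot: [0.191, 0.982, -0.0, 0.001]
contact_force: [-0.9, 0.0, -0.3]
opening: 0.683
finger_force: 0.0
```

```bash
cat > look.py <<'E'
from m import *
import sys
s=r.get_state();print(s['tool_pos'],s['contact_force'],s['clock'])
a=snap('side');b=snap('top')
cv2.imwrite('pics/'+sys.argv[1],cv2.cvtColor(np.hstack([cv2.resize(a[150:270,150:270],(400,400),interpolation=cv2.INTER_CUBIC),cv2.resize(b[90:210,190:310],(400,400),interpolation=cv2.INTER_CUBIC)]),cv2.COLOR_RGB2BGR))
M=np.array([.6165,.119]);c,sn=np.cos(np.radians(-22)),np.sin(np.radians(-22))
mat=lambda P:np.array([(P[0]-M[0])*c+(P[1]-M[1])*sn,-(P[0]-M[0])*sn+(P[1]-M[1])*c,P[2]])
print(mat(s['tool_pos']))
for cam in('side','top'):
  for n in('book','book_top','book_mid'):
    for o in models.place_of(cam,n):
      P=mat(o['position'])
      if abs(P[1])<.06 and P[0]>-.15: print(cam,n,o['p'],P)
E
python3 look.py p4.png
```

```text
[0.574  0.1408 0.0326] [-0.8779  0.0249 -0.2707] 10.85
[-0.0476  0.0043  0.0326]
side book 0.71 [-0.0387  0.0099  0.0185]
side book_top 0.91 [0.1272 0.0068 0.0248]
side book_mid 0.69 [0.0481 0.0058 0.0236]
side book_mid 0.26 [ 0.0022  0.0058 -0.0003]
top book 0.34 [0.1415 0.0018 0.0185]
top book_top 0.94 [0.1244 0.0033 0.0211]
top book_mid 0.56 [0.0455 0.01   0.0238]
```

View pics/p4.png

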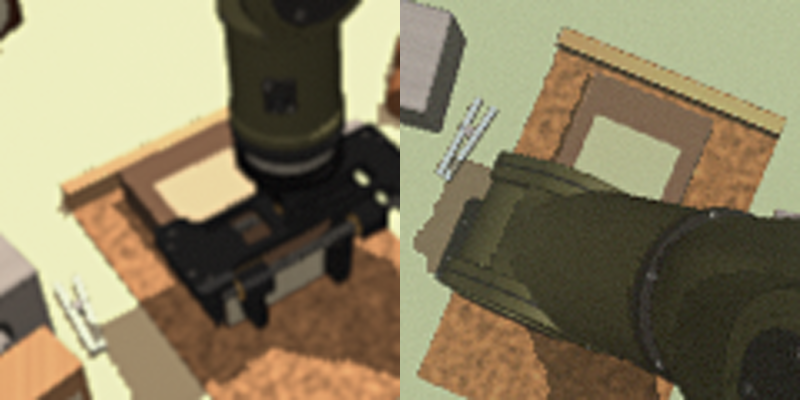

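The book has squared up and its top edge is about 13 mm short of the strip. I'll close the gap in small steps and watch the force.

jog_arm(turn=[[0,0,0],[0,0,0],[0,0,0],[0,0,0],[0,0,0],[0,0,0]], translation=[[-0.003,0,0],[-0.006,0,0],[-0.009,0,0],[-0.011,0,0],[-0.013,0,0],[-0.013,0,0]], grip=[0.32,0.32,0.32,0.32,0.32,0.32])

```text
clock: 12.0
tool_pos: [0.5853, 0.1365, 0.0327]
eef_rot: [0.191, 0.982, 0.0, 0.0]
contact_force: [-0.5, 1.8, 0.7]
opening: 0.674
finger_force: 0.5
```

jog_arm(turn=[[0,0,0],[0,0,0],[0,0,0]], translation=[[-0.0015,0,0],[-0.003,0,0],[-0.003,0,0]], grip=[0.32,0.32,0.32])

```text
clock: 12.38
tool_pos: [0.5863, 0.1361, 0.0327]
eef_rot: [0.19, 0.982, -0.0, -0.001]
contact_force: [-4.9, 0.8, 3.2]
opening: 0.683
finger_force: 2.6
```

jog_arm(turn=[[0,0,0],[0,0,0],[0,0,0],[0,0,0]], translation=[[-0.0015,0,0],[-0.003,0,0],[-0.004,0,0],[-0.004,0,0]], grip=[0.32,0.32,0.32,0.32])

```text
clock: 12.88
tool_pos: [0.5864, 0.136, 0.0326]
eef_rot: [0.19, 0.982, -0.0, -0.004]
contact_force: [-13.2, 4.2, 8.2]
opening: 0.68
finger_force: 6.5
```

The force has risen to 13 N along −x while the tool stands still, so the book is seated against the strip. I'll back off, lift and check.

jog_arm(turn=[[0,0,0],[0,0,0],[0,0,0],[0,0,0],[0,0,0],[0,0,0],[0,0,0],[0,0,0],[0,0,0],[0,0,0],[0,0,0]], translation=[[0.006,0,0],[0.015,0,0],[0.03,0,0],[0.05,0,0],[0.05,0,-0.04],[0.05,0,-0.1],[0.05,0,-0.16],[0.05,0,-0.22],[0.1,0,-0.25],[0.14,0,-0.25],[0.14,0,-0.25]], grip=[0.32,0.32,0.32,0.32,0.32,0.32,0.32,0.32,0.32,0.32,0.32])

```text
clock: 14.25
tool_pos: [0.4596, 0.1874, 0.2837]
eef_rot: [0.188, 0.982, -0.0, 0.001]
contact_force: [-0.4, -0.1, -0.2]
opening: 0.683
finger_force: 0.0
```

```bash
python3 look.py p5.png
```

```text
[0.4596 0.1874 0.2837] [-0.357  -0.1268 -0.1523] 14.25
[-0.1711  0.0047  0.2837]
side book 0.61 [-0.0245  0.0112  0.0158]
side book_top 0.85 [0.1383 0.0066 0.021 ]
side book_mid 0.74 [0.0592 0.0057 0.0233]
top book 0.96 [-0.0256  0.0098  0.0217]
top book_top 0.69 [0.1388 0.0027 0.0189]
top book_mid 0.73 [0.0588 0.0053 0.0241]
top book_mid 0.26 [0.1424 0.0038 0.0166]
```

View pics/p5.png

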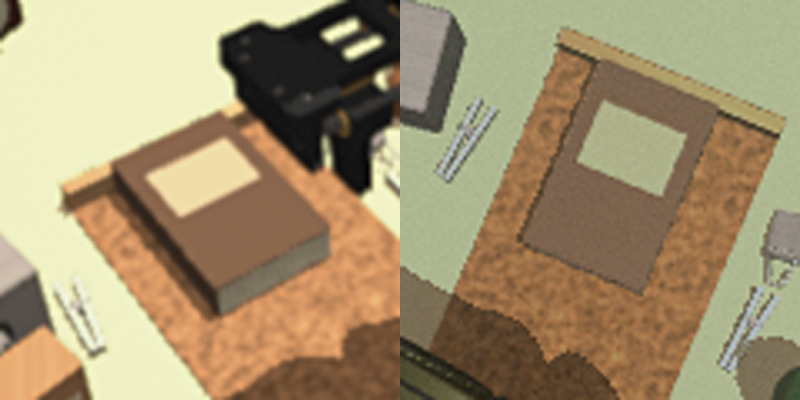

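It looks flush. I'll check how square it is more precisely.

Run:
```python
from m import *
b=snap('top')
o=[o for o in models.masks_of('top','book')]
for m in o:
    ys,xs=np.nonzero(m['pixels']);print(m['p'],len(xs),xs.mean(),ys.mean())
# mean pixel over shots, edge fit
I=np.mean([snap('top') for _ in range(6)],0).astype(np.float32)
def bil(u,v):return cv2.remap(I,np.float32(u).reshape(1,-1),np.float32(v).reshape(1,-1),cv2.INTER_CUBIC)[0]
c,sn=np.cos(np.radians(-22)),np.sin(np.radians(-22))
W=lambda x,y,z:(.6165+x*c-y*sn,.119+x*sn+y*c,z)
def edge(z,fixed,lo,hi,axis,a,bb):
    t=np.linspace(lo,hi,60);pts=[]
    for f in np.linspace(a,bb,25):
        uv=np.array([proj('top',W(*( (q,f) if axis=='x' else (f,q)),z)) for q in t])
        g=np.linalg.norm(np.gradient(bil(uv[:,0],uv[:,1]),axis=0),axis=1);k=g>.5*g.max();pts.append((f,(t*g*k).sum()/(g*k).sum()))
    p=np.array(pts);k=np.polyfit(p[:,0],p[:,1],1);res=p[:,1]-np.polyval(k,p[:,0]);ok=abs(res)<2*res.std()+1e-9
    k=np.polyfit(p[ok,0],p[ok,1],1);return np.degrees(np.arctan(k[0])),k[1],res.std()
print('book bottom',edge(.039,0,-.04,-.01,'x',-.04,.05))
print('book sideL',edge(.039,0,.045,.07,'y',0,.12)); print('book sideR',edge(.039,0,-.06,-.035,'y',0,.12))
print('strip far edge',edge(.026,0,.147,.162,'x',-.09,.09))
print('mat L',edge(.004,0,.09,.11,'y',-.05,.12));print('mat R',edge(.004,0,-.11,-.09,'y',-.05,.12))
print('book/strip edge',edge(.03,0,.13,.147,'x',-.04,.05))
```

```text
0.6 1503 121.62208915502329 187.11044577511643
book bottom (np.float64(-0.2806331859389921), np.float64(-0.028183859308277222), np.float64(0.001054373581738207))
book sideL (np.float64(-0.9975425478115771), np.float64(0.062095957921493916), np.float64(0.002323842431287142))Traceback (most recent call last):
  File "<stdin>", line 19, in <module>
  File "<stdin>", line 14, in edge
  File "h.py", line 14, in proj
    p=cams.camera_params(n);c=R.from_quat(p['orientation']).inv().apply(np.array(X)-p['eye'])
ValueError: time passes only in moves, steps and waits
```

```bash
python3 -c "
from plant import r
print(r.finish_job())"
```

```text
the job is handed in; nothing more can be done
None
```

The book was toppled towards the strip, landed flat on the mat, and was pushed until its top edge was flush against the strip and within about 1° of square; the job is handed in.

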